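Find the softest rubber foot with the pin gauge and reject it

ROBOT

A 6-joint arm with a two-finger parallel gripper is mounted at the origin on the work surface. World frame = base frame: x ahead of the robot, y to its left, z up, the work surface at z = 0. Lengths are in m, angles in rad, forces in N, time in s.
With the tool pointing down it reaches from about 0.325 to 0.9 m from the base axis. Payload 6.1 kg.
Tool frame: the origin (TCP) lies midway between the tips of the shut fingers; the grasp point (between the pads) lies 19 mm behind it; z points along the fingers, y is the line along which they close (so a half turn about z gives the same grasp; the last joint's range is limited). The gripper opens to 85 mm and grips with 20 to 120 N. Pads are 22 mm wide; open, the fingers measure 114 mm over their backs; the gripper's body (76 mm by 85 mm) begins 54 mm behind the grasp point. The pads swing forward as they close: fully open they stand 13 mm farther back than shut.
Start: joints at [-1.418, 0.22, 1.526, -0, 1.395, -0.126], TCP at [0.172, -0.601, 0.195] pointing down, gripper open.
Joint ranges: [-2.98, 2.98], [-0.91, 2.08], [0.09, 2.57], [-1.24, 4.39], [0.2, 2.65], [-2.68, 2.68]. Speed limits (rad/s): [2.57, 2.57, 3.01, 3.14, 3.14, 3.14].

INTERFACE

Orientations are given as [roll, pitch, yaw] about the fixed x, y, z axes, in that order (R = Rz(yaw) Ry(pitch) Rx(roll)).
In Python, from plant import movep, move_l, set_joints, gripper_to, hold, inverse_kinematics, observe, get_image, get_calibration, Unreachable, job_done gives the robot as it stands. Calls block until the motion is done:
- movep(position, orientation): joint-space move of the TCP to a pose.
- move_l(position, feed=0.15, rotation=None, max_force=None): straight line of the TCP; rotation=None keeps the orientation; feed is the mean speed in m/s. With max_force (N) it stops when the force on the tool has changed by that much, and returns True; else False.
- set_joints(angles): joint-space move.
- gripper_to(opening, f_grip=None): finger opening in m; f_grip is the grip in N (None keeps the last); returns when the fingers have stopped.
- hold(seconds).
- inverse_kinematics(position, orientation): joint angles nearest the present ones, or None.
- observe(): the state.
- get_image(name): name is "scene" or "top"; returns (picture, depth): 420x560x3 uint8, red, green, blue; 420x560 float32, m along the optical axis (not along the pixel's ray), 0 where there is no reading.
- get_calibration(name): a dict with "intrinsics" (3x3 intrinsics, pixels), "world_from_camera" (4x4, takes a point from camera to world coordinates). Camera axes: x right, y down, z forward; pixel columns grow to the right and rows downward; lengths in m; the calibration is good to about 2 mm. A picture is of the moment at which its call begins. get_calibration takes no time and is no camera call.
A pose or a line that the arm cannot do raises Unreachable and nothing moves.
- job_done(): hands the job in; it is judged then, once.
The state is a dict: "time_s": time; "q": joint angles; "joint_velocities": joint speeds; "joint_torque": joint torques, N m; "eef_pos": TCP position; "tcp_rot": TCP orientation; "ft_force": force on the tool from outside, world axes, zero at the start; "torque": the same for the moment, N m; "opening": finger opening in m; "grasp_force": force on a finger pad.
Only numpy, scipy, OpenCV 4.12 (cv2) and the standard library are available. Lean on these libraries where they do the work, as an engineer would, in place of code of your own. Each camera call takes 0.05 s, during which the arm holds its last target. There are 200 camera calls.

TASK

Test the three rubber feet on the hardness tester one after another, from the robot's left to its right: slide the gauge over each foot and press it down by its knob until its round sole sits on the rubber, and read how far the sprung pin is pushed back. Then let the gauge spring up and push the softest foot, the one the pin sinks into deepest, forward into the fenced reject bay on the robot's side so that it stands wholly inside; leave the other two feet in their nests and the things beside the tester alone.

Things in the scene. Friction and masses are not known exactly. Their poses are not given: they have to be found in the camera images.
- tester: The tester's fixed grey deck, 400 x 440 mm, top at z = 20 mm; origin under it on the table, x away from the robot, y to the left. Deck from x = -180 to +220 mm. Three nests in a row at x = 30 mm, y = 90, 0, -90 mm; ribs 6 mm high lie between and beside them (x = 0 to 64, y = 45, -45, 135, -135 mm) and behind (x = 62 to 67 mm). The front is open, flat into the bay
- bay (a point): middle of the reject bay's floor (x = -107 mm on the deck), flush with the deck's top, white paper. The bay spans x = -170 to -45 mm and y = -170 to 170 mm of the tester; a fence 15 mm high closes its front and both sides; it is open towards the nests
- rail_mid (a point): middle of the steel rail that carries the gauge, along the tester's y, 400 mm long, 18 mm square, its top 74 mm above the table, 155 mm behind the row of nests (x = 185 mm). Only the gauge's arm hangs between nests and rail, so a hand can come down behind a foot when the gauge is slid aside
- place_left (a point): middle of the left nest (robot's left, +y), on the deck's top
- place_middle (a point): middle of the middle nest, on the deck's top
- place_right (a point): middle of the right nest (robot's right, -y), on the deck's top
- carriage (a joint): position of the gauge's white carriage on the rail, m: 0 at the left end, growing to the right, 0.30 at the right end; 0.06, 0.15 and 0.24 put the pin over the left, middle and right nests (keep within 5 mm). It slides with about 1 N of friction and stays where it is left
- knob_mid (a point): centre of the gauge's black knob, upright, 30 mm diameter, 32 mm high, above the pin; 157 mm over the table when up. Under it a black hand rest, 56 mm disc, its top 16 mm below this point, on which fingertips holding the knob can press; then the barrel and, 75 mm below this point, the underside of the sole (44 mm disc). A bar 22 mm wide runs back to the carriage
- gauge (a joint): how far the gauge is pressed down, m: 0 up, 0.030 when its sole sits on a foot, stop at 0.033; a spring lifts it again (about 4 N at the top, 7 N at the bottom, the pin adds 2 to 6 N)
- pin (a joint): how far the 8 mm steel pin is pushed back into the gauge, m: 0 free (12 mm out of the sole, clearing the feet by 18 mm with the gauge up), 0.012 on a hard surface. With the sole down on a foot, 0.012 less this is how far the pin has sunk into the rubber: a softer foot gives a smaller value (firm feet about 0.008 to 0.009, the soft one about 0.004)
- needle (a joint): the black needle of the white dial at the rear of the gauge (76 mm diameter, 135 mm behind the knob, 168 mm over the table, facing up and away from the robot), rad: 0 at rest on the first stroke of the scale, it turns clockwise by 0.25 rad for each millimetre of the pin; thirteen strokes 1 mm apart, every fourth one broad
- foot_a_mid (a point): One of three machine feet that look alike: black rubber disc, 56 mm diameter, 32 mm high, 160 g, standing loose on the deck in a nest; the point is its centre, half-way up. The middle of its top, a core of 25 mm diameter, yields under the pin. One foot is clearly softer than the other two; which one, and in which nest, is unknown
- foot_b_mid (a point): Another of three machine feet that look alike: black rubber disc, 56 mm diameter, 32 mm high, 160 g, standing loose on the deck in a nest; the point is its centre, half-way up. The middle of its top, a core of 25 mm diameter, yields under the pin. One foot is clearly softer than the other two; which one, and in which nest, is unknown
- foot_c_mid (a point): The third of three machine feet that look alike: black rubber disc, 56 mm diameter, 32 mm high, 160 g, standing loose on the deck in a nest; the point is its centre, half-way up. The middle of its top, a core of 25 mm diameter, yields under the pin. One foot is clearly softer than the other two; which one, and in which nest, is unknown
- foot_a_core (a joint): depth of the dent that the pin has left in the top of the foot foot_a, m: 0 when untouched. The rubber recovers so slowly that the dent stays; about 0.008 after a full press of the gauge on the soft foot, about 0.003 on a firm one
- foot_b_core (a joint): depth of the dent that the pin has left in the top of the foot foot_b, m: 0 when untouched. The rubber recovers so slowly that the dent stays; about 0.008 after a full press of the gauge on the soft foot, about 0.003 on a firm one
- foot_c_core (a joint): depth of the dent that the pin has left in the top of the foot foot_c, m: 0 when untouched. The rubber recovers so slowly that the dent stays; about 0.008 after a full press of the gauge on the soft foot, about 0.003 on a firm one
- jar: bystander: amber glass jar with a black lid, 56 mm diameter, 75 mm high, origin under it
- ref_weight: bystander: steel weight with a knob, 40 mm diameter, 56 mm high, origin under it
- cup: bystander: empty grey cup, 70 mm diameter, 50 mm high, origin under it
Things that resemble listed ones, but are neither listed nor needed, are in the scene too. Leave any blue or turquoise look-alike of the part that bears foot_b_mid alone.

How it is judged:
By the outcome, as a careful person would: the job done as asked, in the order asked, and still so for the second after the job is handed in, with the robot touching nothing.
It also fails if it takes over 61 s, if anything falls off the work surface, if the arm or the gripper's body presses on something with over 40 N, if the wrist force passes 120 N, or if a joint passes its speed limit or range.

## Working session

There is one attempt and no reset: what is moved stays moved. The work goes in short steps, each a Python script; the robot and the scene stay as the last script left them, time stands still between calls to the robot, and variables do not carry over. Pictures are saved under pics/ and viewed, at most 10 in all, crops included, and the job is handed in when it is done.

```bash
mkdir -p pics; ls
python3 - <<'E'
from plant import *
import cv2,numpy as np
for n in("scene","top"):
    p,d=get_image(n); cv2.imwrite(f"pics/{n}0.png",cv2.resize(p[:,:,::-1],(784,588))); np.savez(f"{n}0.npz",p=p,d=d)
    c=get_calibration(n); print(n,np.round(c["intrinsics"],1).tolist(),np.round(c["world_from_camera"],3).tolist())
print(observe())
E
```

```text
pics
scene [[391.5, 0.0, 280.1], [0.0, 391.5, 203.4], [0.0, 0.0, 1.0]] [[-0.015, 0.686, -0.728, 1.324], [1.0, 0.007, -0.014, 0.027], [-0.004, -0.728, -0.686, 0.782], [0.0, 0.0, 0.0, 1.0]]
top [[429.5, 0.0, 279.7], [0.0, 429.5, 215.1], [0.0, 0.0, 1.0]] [[-0.012, -0.992, 0.126, 0.511], [-1.0, 0.013, 0.001, 0.028], [-0.002, -0.126, -0.992, 1.082], [0.0, 0.0, 0.0, 1.0]]
{'time_s': 0.1, 'q': array([-1.41809925e+00,  2.21171505e-01,  1.52748983e+00,  9.15634692e-06,
        1.39467616e+00, -1.26111114e-01]), 'joint_velocities': array([-1.28008644e-03, -2.04327022e-03, -1.68514303e-03,  1.66661569e-04,
        9.12579762e-06,  4.11295040e-04]), 'joint_torque': array([ 2.14538632e-03, -4.98239994e+01, -3.90547228e+01, -1.97929203e-04,
        5.63656315e-03,  4.63171645e-06]), 'eef_pos': array([ 0.17190779, -0.60027342,  0.1943973 ]), 'tcp_rot': array([-3.13986281e+00, -2.28400824e-04,  2.78806382e-01]), 'ft_force': array([ 0.31323767, -0.10966339, -0.24755846]), 'torque': array([ 0.01177794, -0.02838067, -0.00452435]), 'grasp_force': 0.0, 'opening': 0.08544836352490222}
```

View pics/scene0.png

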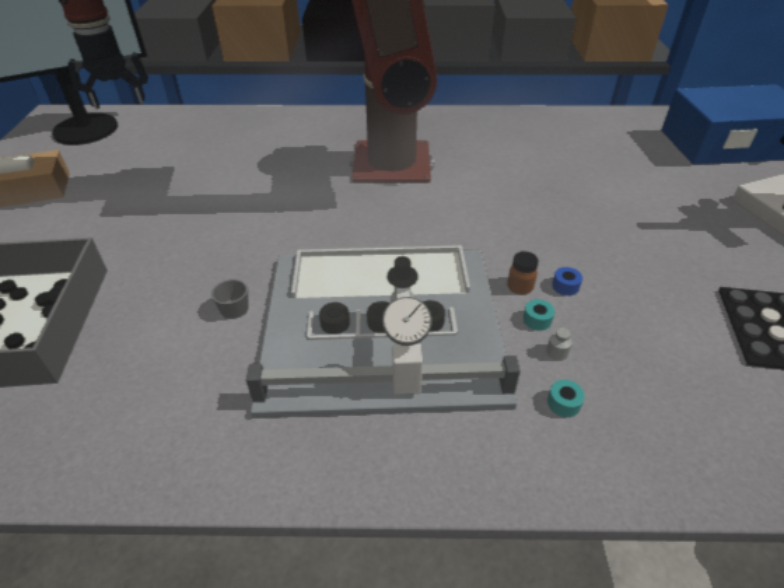

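View pics/top0.png

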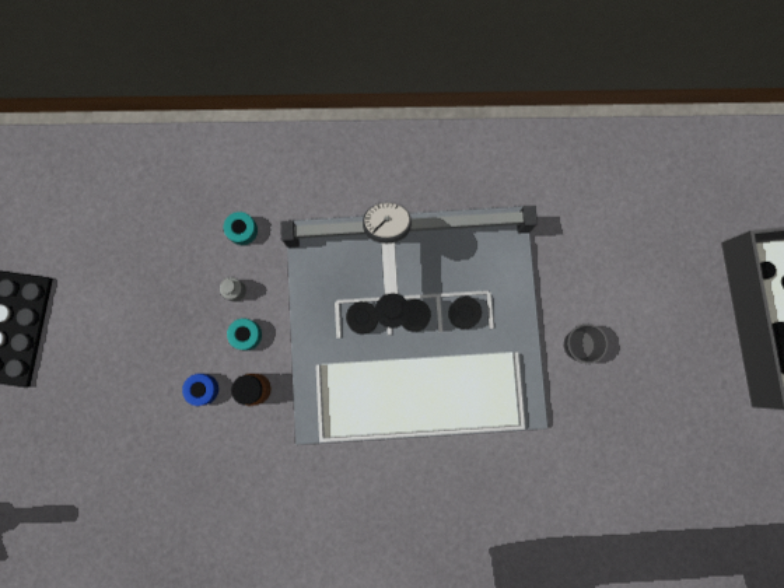

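Top view (784 px wide): black discs in the nest row at (362,318), (415,315) and (465,312) are the feet. Black knob and hand rest are at (392,310), dial at (387,221), white bay around (425,395). Things that could be taken for feet: teal rings (240,228) and (243,334), blue ring (200,389), jar lid (247,389), and black discs in the side trays. I choose the three between the ribs.

```bash
cat > h.py <<'E'
from plant import *
import cv2,numpy as np
def cloud(n,d):
    c=get_calibration(n);K=c["intrinsics"];T=c["world_from_camera"]
    v,u=np.mgrid[:420,:560]
    P=np.stack([(u-K[0,2])/K[0,0]*d,(v-K[1,2])/K[1,1]*d,d],-1)
    return P@T[:3,:3].T+T[:3,3]
def ray(n,uv,z):
    c=get_calibration(n);K=c["intrinsics"];T=c["world_from_camera"]
    r=T[:3,:3]@np.linalg.solve(K,[*uv,1.]); return T[:3,3]+r*(z-T[2,3])/r[2]
def pix(n,P):
    c=get_calibration(n);T=c["world_from_camera"];q=c["intrinsics"]@(T[:3,:3].T@(np.array(P)-T[:3,3]));return q[:2]/q[2]
E
python3 - <<'E'
from h import *
f=np.load("top0.npz");p,d=f["p"],f["d"];W=cloud("top",d);z=W[...,2]
g=p.astype(int);mx=g.max(2);v,u=np.mgrid[:420,:560]
roi=(u>195)&(u<400)&(v>140)&(v<325)
# paper
m=(roi&(g.min(2)>150)&(v>240)).astype(np.uint8)
c=max(cv2.findContours(m,0,2)[0],key=cv2.contourArea);r=cv2.minAreaRect(c);b=cv2.boxPoints(r)
print("paper",[ray("top",q,.02).round(4).tolist() for q in b])
# deck from depth
m=(roi&(z>.012)&(z<.03)).astype(np.uint8)
P=W[m>0][:,:2].astype(np.float32);print("deck rect",cv2.minAreaRect(P),np.median(W[m>0][:,2]))
# rail
m=roi&(z>.064)&(z<.084)&(v<185);P=W[m][:,:2].astype(np.float32);print("rail",cv2.minAreaRect(P))
# feet tops
m=(roi&(z>.044)&(z<.06)&(mx<60)&(v>200)).astype(np.uint8)
n,l,s,ce=cv2.connectedComponentsWithStats(m)
for i in range(1,n):
    if s[i,4]>50:
        q=W[l==i];print("foot",s[i],q.mean(0).round(4),q.min(0).round(4),q.max(0).round(4))
for a,bb in((.165,.185),(.13,.146)):
    m=roi&(z>a)&(z<bb)&(mx<60)&(v>200);q=W[m];print("knob",a,len(q),q.mean(0).round(4),q.min(0).round(4),q.max(0).round(4))
cv2.imwrite("pics/crop.png",cv2.resize(p[190:250,220:370,::-1],None,fx=5,fy=5))
f=np.load("scene0.npz");p2,d2=f["p"],f["d"];W=cloud("scene",d2);z=W[...,2];mx=p2.max(2)
for a,bb in((.165,.185),(.13,.15)):
    m=(z>a)&(z<bb)&(mx<60)&(abs(W[...,1])<.2)&(W[...,0]>.45)&(W[...,0]<.8);q=W[m];print("knob sc",len(q),q.mean(0).round(4),q.min(0).round(4),q.max(0).round(4))
E
```

```text
paper [[0.5366, 0.1669, 0.02], [0.5549, -0.1946, 0.02], [0.4198, -0.1979, 0.02], [0.4021, 0.1579, 0.02]]
deck rect ((0.6077333688735962, -0.009717896580696106), (0.40008729696273804, 0.4406244456768036), 2.911013603210449) 0.019731627477963753
rail ((0.7717760801315308, -0.0015566349029541016), (0.03460406884551048, 0.43867647647857666), 2.941692352294922)
foot [321 212  23  23 412] [ 0.6207 -0.0974  0.0515] [ 0.594  -0.1244  0.0448] [ 0.6479 -0.0707  0.0562]
foot [288 214  20  23 312] [ 0.6167 -0.0151  0.0514] [ 0.5903 -0.0372  0.0447] [0.6445 0.0092 0.0569]
foot [247 216  23  23 379] [0.6147 0.0813 0.0513] [0.5872 0.0549 0.0449] [0.6403 0.108  0.057 ]
knob 0.165 148 [0.6151 0.0286 0.1723] [0.601  0.0151 0.1653] [0.6289 0.043  0.1762]
knob 0.13 321 [0.6146 0.0283 0.1405] [0.5903 0.0015 0.1364] [0.642  0.0547 0.1457]
knob sc 70 [0.6213 0.0305 0.1708] [0.6054 0.0204 0.165 ] [0.632  0.0395 0.1736]
knob sc 155 [0.6267 0.0296 0.1407] [0.5986 0.0081 0.1361] [0.6439 0.0523 0.1499]
```

View pics/crop.png

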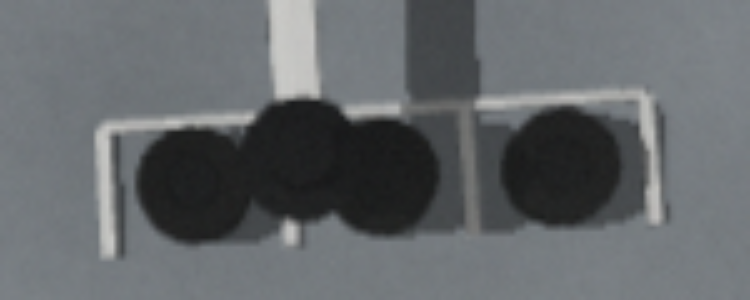

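Crop: the feet are at (193,185), (383,178) and (560,165), the knob at (302,150). Deck size, foot heights and nest positions all match the description to about 2 mm, with yaw 2.9°. I'll grip the knob, test the left foot and photograph the dial.

```bash
cat >> h.py <<'E'
YAW=np.radians(2.92);O=np.array([0.5877,-0.0107]);c_,s_=np.cos(YAW),np.sin(YAW)
def w(x,y,z): return [O[0]+c_*x-s_*y,O[1]+s_*x+c_*y,z]
def t(P): e=np.array(P[:2])-O; return np.round([c_*e[0]+s_*e[1],-s_*e[0]+c_*e[1]],4)
ORI=[np.pi,0,YAW]
def snap(name,yt):
    p,d=get_image("scene"); np.savez(name+".npz",p=p,d=d)
    u,v=pix("scene",w(.165,yt,.15)).round().astype(int)
    cr=p[v-35:v+35,u-35:u+35,::-1]
    return cv2.resize(cr,(350,350),interpolation=cv2.INTER_CUBIC)
def press(yt,name):
    a=snap(name+"_up",yt)
    s=move_l(w(.0295,yt,.105),feed=.03,max_force=24)
    o=observe();print(name,"stop",s,o["eef_pos"].round(4),t(o["eef_pos"]),o["ft_force"].round(1),o["opening"].round(4),o["time_s"])
    hold(.3);b=snap(name+"_dn",yt)
    cv2.imwrite(f"pics/{name}.png",np.hstack([a,b]))
    move_l(w(.0295,yt,.144),feed=.06)
    o=observe();print("up",o["eef_pos"].round(4),o["ft_force"].round(1),o["opening"].round(4),o["time_s"])
E
python3 - <<'E'
from h import *
movep(w(.0295,.038,.24),ORI)
gripper_to(.06)
move_l(w(.0295,.038,.144),feed=.1,max_force=8)
gripper_to(.02,30)
o=observe();print(o["eef_pos"],o["opening"],o["ft_force"],o["time_s"])
move_l(w(.0295,.09,.144),feed=.08)
press(.09,"left")
E
```

```text
[0.61526138 0.02876408 0.14411679] 0.01965396727293061 [1.25138588 0.03027041 0.53891707] 4.775Traceback (most recent call last):
  File "<stdin>", line 8, in <module>
  File "h.py", line 25, in press
    o=observe();print(name,"stop",s,o["eef_pos"].round(4),t(o["eef_pos"]),o["ft_force"].round(1),o["opening"].round(4),o["time_s"])
                                                                                                 ^^^^^^^^^^^^^^^^^^
AttributeError: 'float' object has no attribute 'round'
```

```bash
sed -i 's/o\["opening"\].round(4)/round(o["opening"],4)/g' h.py
python3 - <<'E'
from h import *
o=observe();print(o["eef_pos"],t(o["eef_pos"]),o["tcp_rot"],o["opening"],o["ft_force"],o["grasp_force"],o["time_s"])
p,d=get_image("scene");q,_=get_image("top")
a=cv2.resize(p[130:310,150:400,::-1],(800,576))[:, :]
b=cv2.resize(q[130:310,180:430,::-1],(800,576))
cv2.imwrite("pics/chk.png",cv2.resize(np.vstack([a,b]),(416,600)));cv2.imwrite("pics/chk.png",cv2.resize(np.hstack([a,b]),(800,288)))
E
```

```text
[0.61276719 0.08067881 0.1052882 ] [0.0297 0.09  ] [ 3.14152567e+00 -4.58406694e-04  5.09761638e-02] 0.019925494676366767 [-0.33298172  0.90195325 -0.77564464] 0.0 7.075
```

View pics/chk.png

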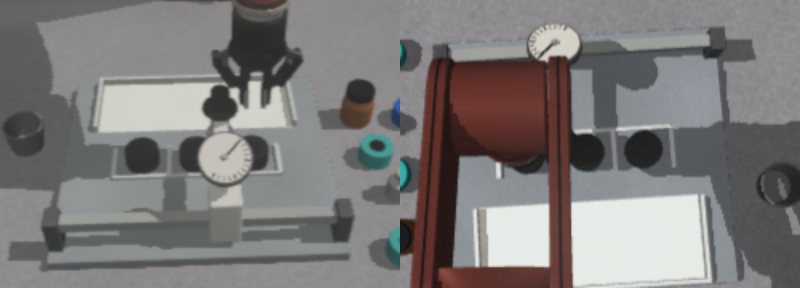

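The gripper is over the left nest without the knob: the fingers closed above it, and the tips look about 25 mm higher in the picture than their reported position. I'll measure the fingertips in depth.

Run:
```python
from h import *
def meas(tag):
    p,d=get_image("scene");W=cloud("scene",d);g=p.astype(int)
    o=observe();e=o["eef_pos"]
    # fingers: points within 60mm laterally of TCP, dark, above foot
    m=(abs(W[...,1]-e[1])<.06)&(abs(W[...,0]-e[0])<.06)&(W[...,2]>.075)&(W[...,2]<.25)&(W[...,1]>.062)
    q=W[m];print(tag,e.round(4),round(o["opening"],4),len(q))
    for z0 in np.arange(.08,.2,.01):
        r=q[(q[:,2]>=z0)&(q[:,2]<z0+.01)]
        if len(r):print(round(z0,3),len(r),r.min(0).round(3),r.max(0).round(3))
    return p
p=meas("a")
cv2.imwrite("pics/grip.png",cv2.resize(p[120:230,240:380,::-1],(700,550),interpolation=cv2.INTER_CUBIC))
```

```text
a [0.6127 0.0807 0.1052] 0.02 771
0.14 22 [0.609 0.064 0.141] [0.626 0.105 0.15 ]
0.15 39 [0.607 0.064 0.15 ] [0.626 0.107 0.16 ]
0.16 35 [0.6   0.063 0.16 ] [0.626 0.107 0.17 ]
0.17 38 [0.602 0.063 0.17 ] [0.628 0.106 0.18 ]
0.18 47 [0.617 0.063 0.181] [0.629 0.124 0.19 ]
0.19 85 [0.599 0.062 0.19 ] [0.629 0.13  0.2  ]
```

View pics/grip.png

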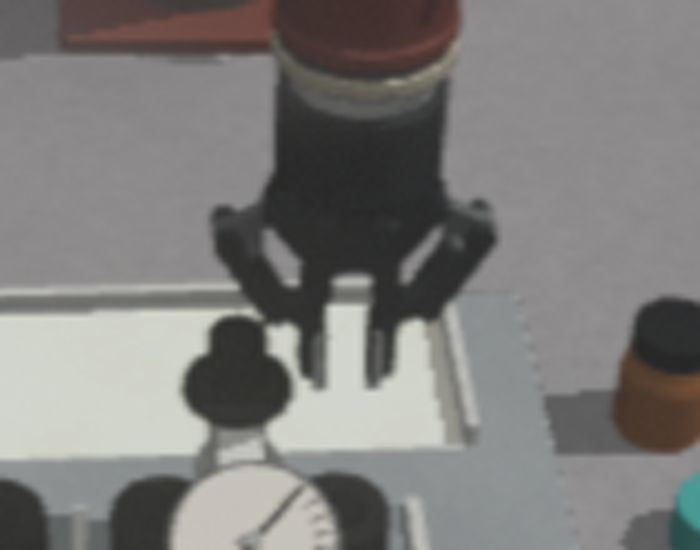

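The real fingertips end near z = 0.140 while the TCP reads 0.105, though x and y agree, so the fingers are about 35 mm higher than reported. I'll correct for this and confirm it by touching the hand rest.

Run:
```python
from h import *
move_l(w(.0295,.09,.165),feed=.2)
move_l(w(.0295,.038,.165),feed=.2)
gripper_to(.044)
s=move_l(w(.0295,.038,.094),feed=.05,max_force=3)
o=observe();print(s,o["eef_pos"],o["ft_force"],o["time_s"])
if s:
    z=o["eef_pos"][2]
    move_l(w(.0295,.038,z+.005),feed=.05)
    gripper_to(.02,30)
    o=observe();print(o["eef_pos"],o["opening"],o["ft_force"],o["grasp_force"],o["time_s"])
```

```text
True [0.61467708 0.02875395 0.09994469] [0.24097294 0.99795313 3.94727063] 9.6
[0.61493553 0.02875722 0.10488401] 0.028869356147180853 [-0.52286657 -0.2434127   1.994187  ] 32.03546259234372 10.125
```

```bash
sed -i 's/,\.105),feed=.03,max_force=24/,.066),feed=.03,max_force=20/; s/\.144),feed=.06/.105),feed=.06/' h.py
python3 - <<'E'
from h import *
gripper_to(.02,50)
move_l(w(.0295,.09,.105),feed=.08)
o=observe();print(o["eef_pos"],o["opening"],o["ft_force"])
press(.09,"left")
E
```

```text
[0.61233739 0.0813781  0.10490977] 0.028367803762408206 [-3.88745728  0.9206388   3.83828091]
left stop True [0.6123 0.0804 0.0754] [0.0293 0.0898] [-3.4  0.1  8.6] 0.0289 12.1667
up [0.6121 0.0805 0.105 ] [-5.1 -0.4  3. ] 0.0287 13.1833
```

View pics/left.png

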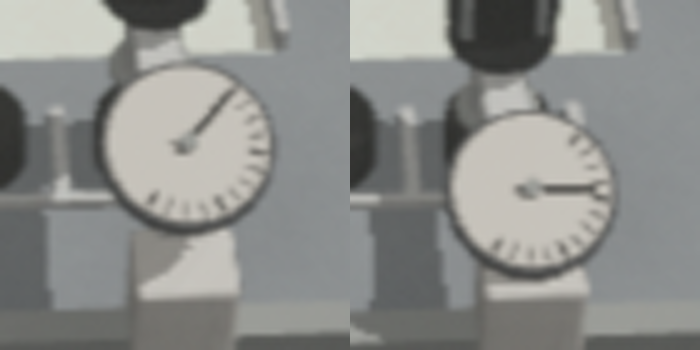

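Left foot: the needle moved about 4 strokes, from the first stroke to the first broad one after it, over 29.6 mm of travel. I'll press left once more, a little harder, to be sure the sole sits, then do middle and right.

```bash
sed -i 's/,max_force=20/,max_force=28/; s/\.066),feed=.03/.070),feed=.03/' h.py
python3 - <<'E'
from h import *
press(.09,"left2")
for y,n in((0,"mid"),(-.09,"right")):
    move_l(w(.0295,y,.105),feed=.08); press(y,n)
I=[cv2.imread(f"pics/{n}.png") for n in("left2","mid","right")]
cv2.imwrite("pics/all.png",cv2.resize(np.hstack([i[:,350:] for i in I]),(798,266)))
I=[cv2.resize(i,(399,200)) for i in I]
cv2.imwrite("pics/all.png",np.vstack(I))
E
```

```text
left2 stop True [0.6121 0.0804 0.0754] [0.029  0.0897] [-3.  -0.   7.7] 0.0287 14.2417
up [0.6119 0.0805 0.105 ] [-5.9 -1.1  2.3] 0.0285 15.2667
mid stop True [ 0.6163 -0.0096  0.0756] [ 0.0286 -0.0003] [-4.7  0.4  9.4] 0.0286 17.6083
up [ 0.616  -0.0093  0.105 ] [-7.7 -1.2  3.5] 0.0286 18.6333
right stop True [ 0.6205 -0.0996  0.0757] [ 0.0283 -0.0904] [-5.5  2.3 10.4] 0.0288 20.9833
up [ 0.6203 -0.0993  0.1051] [-7.8 -1.4  3.5] 0.0286 22.0083
```

View pics/all.png

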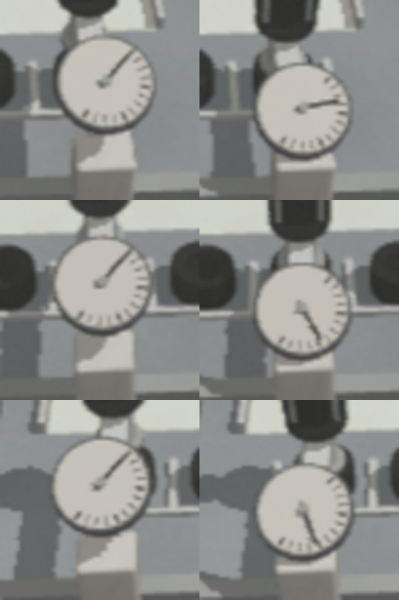

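Left reads about 4 mm and middle and right about 8 mm, so the left foot is the soft one. I'll release the gauge, which stays at the right nest, come down behind the left foot above the rear rib, and push it with the two fingertips as a cradle.

Run:
```python
from h import *
gripper_to(.05)
move_l(w(.0295,-.09,.170),feed=.1)
move_l(w(.084,.09,.170),feed=.2)
gripper_to(.03)
s=move_l(w(.084,.09,-.003),feed=.1,max_force=8)
o=observe();print(s,t(o["eef_pos"]),o["eef_pos"],o["ft_force"],o["time_s"])
p,d=get_image("scene");q,_=get_image("top")
cv2.imwrite("pics/behind.png",cv2.resize(np.hstack([p[150:290,190:390,::-1],q[130:270,190:390,::-1]]),(800,280)))
```

```text
False [0.0846 0.09  ] [ 0.66762001  0.08348128 -0.00219023] [-0.00731047  0.53904409  1.07940762] 26.4583
```

View pics/behind.png

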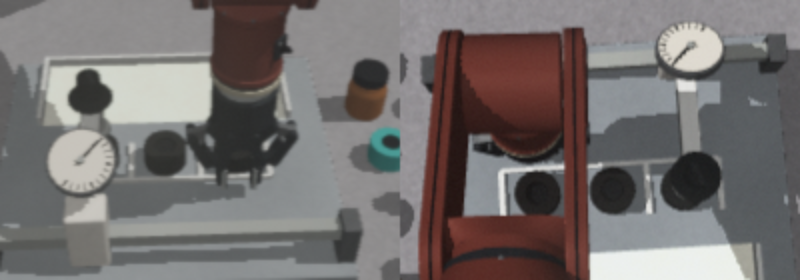

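The gripper is behind the left foot (top crop 538,193), and the gauge is up and clear over the right nest. Now the push.

Run:
```python
from h import *
s=move_l(w(-.072,.09,-.003),feed=.06,max_force=15)
o=observe();print(s,t(o["eef_pos"]),o["ft_force"],o["time_s"])
if not s:
    move_l(w(-.03,.09,-.003),feed=.08)
    move_l(w(-.03,.09,.17),feed=.2)
    movep([.35,-.35,.2],ORI)
hold(.2)
p,d=get_image("top");W=cloud("top",d);z=W[...,2];v,u=np.mgrid[:420,:560]
m=((z>.044)&(z<.06)&(p.max(2)<60)&(u>195)&(u<400)&(v>140)&(v<325)).astype(np.uint8)
n,l,st,_=cv2.connectedComponentsWithStats(m)
for i in range(1,n):
    if st[i,4]>50:
        q=W[l==i];c=(q.min(0)+q.max(0))/2;print("foot",c.round(4),t(c),st[i])
cv2.imwrite("pics/end.png",cv2.resize(p[130:330,120:420,::-1],(750,500)));print(observe()["time_s"])
```

```text
False [-0.0719  0.09  ] [-0.03412311 -0.25139666 -0.66772527] 29.3083
foot [ 0.6172 -0.0105  0.0502] [ 0.0295 -0.0013] [285 214  23  23 395]
foot [ 0.6171 -0.0935  0.0504] [ 0.0251 -0.0842] [321 215  20  20 126]
foot [0.4809 0.0726 0.0508] [-0.1025  0.0886] [251 272  23  22 309]
32.9833
```

View pics/end.png

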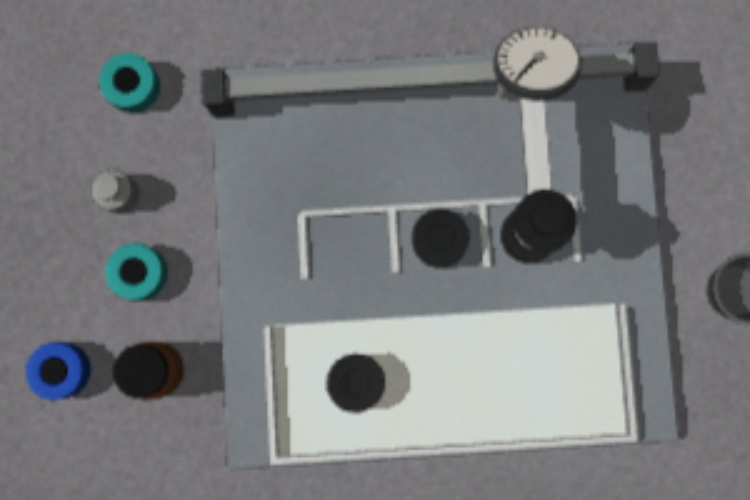

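The foot stands wholly inside the bay at (355,382), tester x = -0.103. The other two are in their nests, the gauge is up, and the things beside the tester have not moved.

```bash
python3 -c "
from plant import *
job_done()"
```

```text
the job is handed in; nothing more can be done
```

I tested all three feet from left to right; the left one was softest (pin pushed back about 4 mm, against about 8 mm for the other two), so I pushed it wholly into the reject bay and handed the job in at about 33 s; I had pressed the left foot twice to be sure the sole sat.

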